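# Half-open the feed valve, then jog the test stand with the push stick

### The job

First open the feed valve half way (lever at 45 degrees). Then lift the steel push stick out of its holder, stand it on the bench, take it again lower down its shaft and tilted so that it fits in under the stand's beam, and with the stick's foot gently hold the jog button inside the guard collar down for at least three seconds without a break, then let it up. Finish with the stick standing upright on the bench clear of the stand, and leave the impeller and the two cases where they are.

Things in the scene. Friction and masses are not known exactly. Their poses are not given: they have to be found in the camera images.
- valve_axis (a point): Feed valve, fixed to the bench: a brass block on a short horizontal pipe on a 90 x 150 mm grey plate; this point lies on the vertical axis of the lever, at the lever's mid-height, 86 mm above the bench. x points along the lever when it is shut, y along the pipe.
- lever_grip (a point): Point of the valve's dark steel lever where it is best taken: 75 mm out from the axis, at the lever's mid-height. The lever is a level bar 105 mm long from the axis, 14 mm wide and 20 mm tall; x points outwards along it.
- valve (a joint): Angle of the valve lever in rad: 0 = shut (lever square to the pipe), pi/4 = half open, pi/2 = fully open (lever along the pipe). It grows counter-clockwise seen from above, stays where it is left, and needs about 0.15 N m.
- holder: Open-topped square steel holder, fixed to the bench, 76 x 76 x 135 mm tall, walls 8 mm, floor 8 mm thick; origin under its centre. The stick stands loosely in it with 63 mm showing.
- stick_mid (a point): Centre (half-way up) of the plain steel push stick, 190 mm long, z up along it: a round shaft 26 mm in diameter above a round foot 45 mm in diameter and 24 mm tall, with a cone from 24 to 34 mm. This point lies 95 mm above the foot's underside. It weighs about 0.3 kg and stands freely on its foot.
- stick: The same push stick; origin at the centre of the foot's underside.
- stand: Grey test stand, fixed to the bench, its deck 130 (x) x 250 (y) x 20 mm; origin under its centre. Two posts stand with their inner faces 97 mm left and right of the centre (y) and carry a beam across, 60 mm wide in x, over the middle of the deck and the collar; the beam's underside is 300 mm above the bench. It is open to the front (-x) and the rear.
- guard_rim (a point): Centre of the mouth of the upright steel guard collar on the stand, 85 mm above the bench: outside diameter 80 mm, inside diameter 64 mm. The button is at the bottom of it, its face somewhere between 18 and 34 mm below this point (differs from time to time).
- jog (a joint): How far the round 40 mm jog button inside the collar is pressed, in m: 0 = up, 0.008 = down on its stop; the stand counts it as pressed from 0.005. It springs up by itself; pressing takes 5 N to start and 13 N at the stop, so the stick's own weight does not hold it down. It must not be rammed with more than 40 N.
- impeller: Bystander: steel pump impeller, 136 mm in diameter, 66 mm tall; origin under its centre.
- gauge_case: Bystander: flat closed gauge case 75 x 200 x 28 mm; origin under its centre.
- mic_case: Bystander: closed dark case 80 x 120 x 30 mm; origin under its centre.

How it is judged (in metres and radians):
On the way, in this order (a step that is already met when the one before it is completed fails the run):
1. the valve lever stands half open, let go (value of joint valve between 0.645 and 0.925 rad and contact force between the fingers and anything else below 0.2 N), for 0.2 s.
2. the stick stands upright on the bench, let go (height (world z) of stick below 0.004 m and angle between stick's own z axis and vertical below 0.06 rad and linear speed of stick below 0.02 m/s and contact force between the fingers and stick below 0.2 N), for 0.2 s.
3. the stick holds the jog button down (5 mm or more) for 3 s without a break (value of joint jog above 0.005 m and contact force between stick and jog above 1 N), for 3 s.
At the end, for the whole second after the job is handed in: The valve is within 8 degrees of half open, the button is up (within 1 mm), and the stick stands upright (within 3 degrees) and still on the bench itself, not in the holder or on the stand, more than 90 mm from the collar's centre (value of joint valve between 0.645 and 0.925 rad and value of joint jog below 0.001 m and height (world z) of stick below 0.004 m and angle between stick's own z axis and vertical below 0.06 rad and linear speed of stick below 0.02 m/s and horizontal distance between stick and guard_rim above 0.09 m); the robot touches nothing.
It fails at once if the button rammed (over 40 N) (contact force between anything else and jog above 40 N).
It fails at once if the stick knocked over (angle between stick's own z axis and vertical above 0.7 rad).
It fails at once if a bystander shifted by more than 20 mm (distance of any of impeller, gauge_case, mic_case from where it was at the start of the episode above 0.02 m).
It also fails if it takes over 72 s, if anything falls off the work surface, if the arm or the gripper's body presses on something with over 40 N, if the wrist force passes 120 N, or if a joint passes its speed limit or range.

### The arm

A 6-joint arm with a two-finger parallel gripper is mounted at the origin on the work surface. World frame = base frame: x ahead of the robot, y to its left, z up, the work surface at z = 0. Lengths are in mm, angles in rad, forces in N, time in s.
With the tool pointing down it reaches from about 350 to 875 mm from the base axis. Payload 15.5 kg.
Tool frame: the origin (TCP) lies midway between the tips of the shut fingers; the grasp point (between the pads) lies robot.grasp_offset behind it (robot.grasp_offset is the distance from the TCP to the grasp point, in mm); x points along the fingers, z is the direction in which the jaws open and shut, and the axes are right-handed (so a half turn about x gives the same grasp; the last joint's range is limited). The gripper opens to 85 mm and grips with 20 to 120 N. Pads are 22 mm wide; open, the fingers measure 114 mm over their backs; the gripper's body (76 mm by 85 mm) begins 54 mm behind the grasp point. The pads swing forward as they close: fully open they stand 13 mm farther back than shut.
Start: joints at [1.151, 0.494, 1.345, -0, 1.302, -0.096], TCP at [198.852, 592.524, 231.277] pointing down, gripper open.
Joint ranges: [-2.91, 2.91], [-0.82, 2.16], [0.22, 2.67], [-1.22, 4.37], [0.12, 2.79], [-3.08, 3.08]. Speed limits (rad/s): [1.89, 1.89, 2.57, 3.01, 3.01, 3.01].

### API

Orientations are given as a rotation vector (axis times angle).
In Python, from cell import robot gives the robot as it stands. The module is installed in compiled form; this text tells all that it offers.
- The arm moves only by the shell command python3 -m jog 'ROWS' [OPENING] [FORCE]. ROWS is JSON, a list of rows, each a list of 4 numbers: the shift along the tool's x, y, z in mm, then the turn about the tool's x in degrees. A call has 1 to 10 rows; each row is the pose to reach, as a shift and turn from the pose commanded when the call began, along the tool's axes at that moment; what a row does not reach only later rows make up. A row lasts 1/12 s, in which the tool goes at most 41.7 mm and 7.16 degrees, less where a joint would pass 70% of its speed; a pose out of reach is approached as far as the arm can. A call with a gripper value outside its range is refused whole. OPENING is the finger opening in mm, from 0 to 85.4, set as the call begins (- or left out, the last holds). The fingers move at their own pace and stop on an object; FORCE is the grip in N (left out, the last holds). Time passes only in rows, so rows that repeat a pose let the fingers close. It gives the time, the measured TCP pose, the force and the opening at its end, in the units of the state.
- robot.sense(): the state, without advancing time (a new reading comes with each control period).
- robot.snapshot(name): name is "scene" or "top" or "wrist"; returns a dict with "image" (384x512x3 uint8, red, green, blue), "fov_y" (degrees; the focal length in pixels is half the picture's height over the tangent of half this angle, whatever the lens; pixels are square), "cx", "cy" (the principal point, pixels), "xyz" and "orientation" of the camera in the world; the wrist camera has in their place "mount" (4x4, takes a point from camera to tool coordinates, whose origin is the TCP and whose axes are the tool frame's). Camera axes: x right, y down, z forward; pixel columns grow to the right and rows downward; lengths in mm; the calibration is good to about 2 mm. A picture is of the moment at which its call begins: read the wrist's pose just before it. There is no depth.
- robot.hand_in(): hands the job in, once; it reports no verdict.
Trained networks look in a picture, given as the dict that the camera call returned (one of the last four; its "shot" number tells which), for a name from the list of things; names that differ only in an ending like _2 or _b are one class to them, and where a whole thing is asked for, a point or a joint stands for the part that bears it (a point fixed in the world has none). Each returns a list of dicts, best first, with "score" (0 to 1); they miss things now and then, are a little off and sometimes report something else, mostly with a low value. They report only what shows in the picture. A call takes as long as a camera call.
- robot.regions_of(picture, thing): "region" (384x512 bool, what is visible of it) and "bbox" ([left, top, right, bottom] in pixels, round what is visible of it).
The state is a dict: "clock": time; "q": joint angles; "dq": joint speeds; "tau": joint torques, N m; "tool_pos": TCP position; "orientation": TCP orientation; "contact_force": force on the tool from outside, world axes, zero at the start; "moment": the same for the moment, N m; "finger_gap": finger opening in mm.
Only numpy, scipy, OpenCV 4.12 (cv2) and the standard library are available. Lean on these libraries where they do the work, as an engineer would, in place of code of your own. Each camera call takes 0.05 s, during which the arm holds its last target.

## Working session

There is one attempt and no reset: what is moved stays moved. The work goes in short steps, Python scripts to look and compute and a shell command to move; the robot and the scene stay as the last step left them, time stands still between calls to the robot, and variables do not carry over. Pictures are saved under pics/ and viewed, and the job is handed in when it is done.

```bash
ls -la; mkdir -p pics
cat > h.py <<'E'
from cell import robot
import numpy as np, cv2
from scipy.spatial.transform import Rotation as R
def shot(name,fn):
    s=robot.sense(); p=robot.snapshot(name)
    cv2.imwrite('pics/'+fn,cv2.cvtColor(p['image'],cv2.COLOR_RGB2BGR))
    return s,p
def cam(s,p):
    h=p['image'].shape[0]; f=h/2/np.tan(np.radians(p['fov_y'])/2)
    if 'mount' in p:
        M=np.array(p['mount']); Rt=R.from_rotvec(s['orientation']).as_matrix()
        return f,p['cx'],p['cy'],Rt@M[:3,:3],np.array(s['tool_pos'])+Rt@M[:3,3]
    o=np.array(p['orientation']); 
    return f,p['cx'],p['cy'],(R.from_rotvec(o).as_matrix() if o.shape==(3,) else o),np.array(p['xyz'])
def atz(c,u,v,z):
    f,cx,cy,Rm,t=c; d=Rm@np.array([(u-cx)/f,(v-cy)/f,1.]); return t+d*(z-t[2])/d[2]
def proj(c,P):
    f,cx,cy,Rm,t=c; q=Rm.T@(np.array(P,float)-t); return np.array([cx+f*q[0]/q[2],cy+f*q[1]/q[2]])
E
python3 - <<'E'
from h import *
s=robot.sense(); print({k:np.round(v,3) for k,v in s.items()}); print(robot.grasp_offset)
for n in ['scene','top','wrist']:
    s,p=shot(n,f'a_{n}.png'); print(n,p['fov_y'],p['cx'],p['cy'],p.get('xyz'),p.get('orientation'),p.get('mount'))
    if n!='wrist':
        for t in ['valve_axis','lever_grip','holder','stick','stand','impeller','gauge_case','mic_case']:
            for d in robot.regions_of(p,t)[:2]: print(' ',t,round(d['score'],2),d['bbox'],d['region'].sum())
print(R.from_rotvec(s['orientation']).as_matrix().round(3))
E
```

```text
total 12
drwxr-xr-x  3 agent agent 4096 Dec  6 07:03 .
drwxr-xr-x 23 root  root  4096 Dec  6 07:03 ..
drwxr-xr-x  2 agent agent 4096 Dec  6 07:03 pics
{'clock': np.float64(0.0), 'q': array([ 1.152,  0.494,  1.346,  0.   ,  1.303, -0.095]), 'dq': array([ 0.   , -0.   , -0.   , -0.   , -0.001,  0.   ]), 'tau': array([-1.0000e-03, -8.8214e+01, -3.8386e+01, -0.0000e+00,  1.0000e-02,
        0.0000e+00]), 'tool_pos': array([198.681, 592.2  , 230.679]), 'orientation': array([-0.968,  1.346,  0.967]), 'contact_force': array([-0.735,  0.991,  0.185]), 'moment': array([ 0.034, -0.023, -0.033]), 'finger_gap': np.float64(85.682)}
18.700000000000003
scene 44.71048405098825 256.93412177116505 213.74343553519515 [1479.83977237 -398.41986369  733.57496969] [-1.8547035  -1.24128519  0.64763412] None
  valve_axis 0.89 [315.2, 166.2, 373.8, 206.8] 1459
  lever_grip 0.66 [347.8, 169.4, 364.2, 193.4] 248
  holder 0.62 [95.3, 192.3, 131.1, 261.9] 1986
  stick 0.63 [100.7, 181.7, 117.6, 210.9] 342
  stand 0.56 [201.7, 113.7, 315.7, 276.1] 10223
  impeller 0.84 [178.6, 266.2, 241.3, 318.9] 2631
  impeller 
[... 540 characters left out ...]
42 [374.0, 228.9, 428.5, 272.1] 1623
  stand 0.76 [194.2, 144.5, 340.9, 226.1] 8194
  impeller 0.79 [301.0, 121.2, 354.2, 168.0] 1426
  gauge_case 0.8 [134.5, 144.2, 216.2, 179.1] 1924
  gauge_case 0.42 [230.4, 116.3, 277.2, 154.7] 1418
  mic_case 0.61 [231.0, 117.0, 275.8, 154.8] 1421
wrist 63.56549105964243 258.70532997201957 184.47459052700626 None None [[-7.64426851e-04 -2.94208601e-01  9.55740925e-01 -1.42365307e+02]
 [ 4.88063242e-04 -9.55741200e-01 -2.94208295e-01  7.43391931e+01]
 [ 9.99999589e-01  2.41561294e-04  8.74186639e-04  8.03106232e-01]
 [ 0.00000000e+00  0.00000000e+00  0.00000000e+00  1.00000000e+00]]
[[ 0.    -0.948  0.318]
 [ 0.     0.318  0.948]
 [-1.    -0.     0.   ]]
```

View pics/a_scene.png

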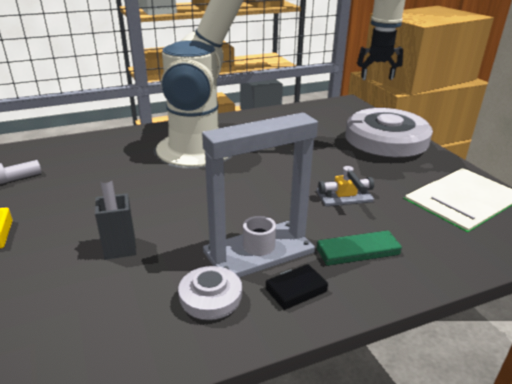

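View pics/a_top.png

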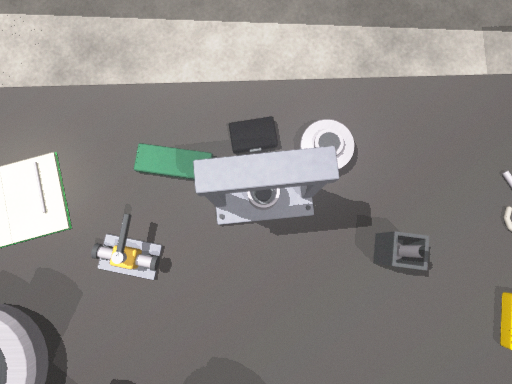

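View pics/a_wrist.png

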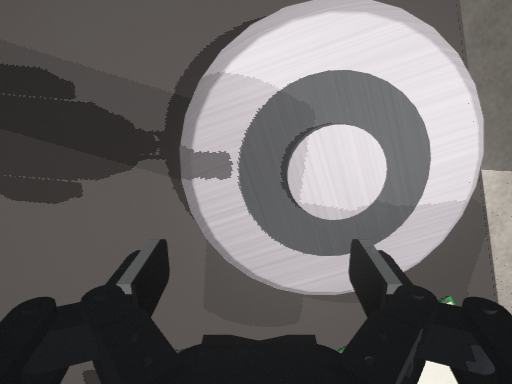

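Run:
```python
from h import *
s,p=shot('top','b_top.png'); c=cam(s,p)
im=cv2.cvtColor(p['image'],cv2.COLOR_RGB2BGR)
for n,(x0,y0,x1,y1) in dict(valve=(80,190,180,290),stand=(185,110,355,240),hold=(360,220,440,280)).items():
    k=8 if n!='stand' else 4.6
    cv2.imwrite(f'pics/b_{n}.png',cv2.resize(im[y0:y1,x0:x1],None,fx=k if k!=8 or n!='valve' else 6,fy=k if n!='valve' else 6,interpolation=cv2.INTER_CUBIC)[:600,:800])
for t,u,v,z in [('axis',119,257,100),('levtip',125,216,96),('lever base',119,257,96),('holder',400,251,135),('sticktop',407,250,198),('rim',264,192,85)]: print(t,atz(c,u,v,z).round(1))
for t,z in [('impeller',66),('gauge_case',28),('mic_case',30),('lever_grip',96)]:
    d=robot.regions_of(p,t)[0]; v,u=np.nonzero(d['region']); print(t,atz(c,u.mean(),v.mean(),z).round(1))
print(c[3].round(3))
```

```text
axis [479.4 316.5 100. ]
levtip [575.3 306.9  96. ]
lever base [479.3 318.   96. ]
holder [ 483.8 -320.1  135. ]
sticktop [ 486.7 -310.8  198. ]
rim [628.1 -25.1  85. ]
impeller [ 761.1 -193.8   66. ]
gauge_case [723.7 225.7  28. ]
mic_case [ 7.886e+02 -6.000e-01  3.000e+01]
lever_grip [516.  312.6  96. ]
[[-0.016 -0.989  0.144]
 [-1.     0.019  0.024]
 [-0.026 -0.144 -0.989]]
```

View pics/b_valve.png

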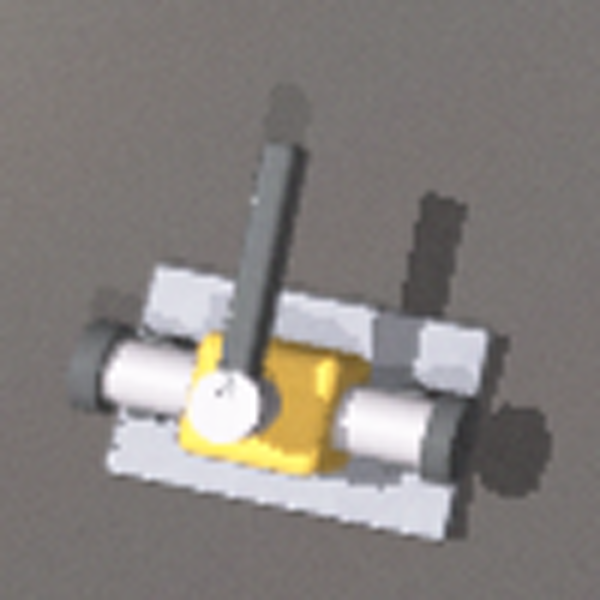

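View pics/b_stand.png

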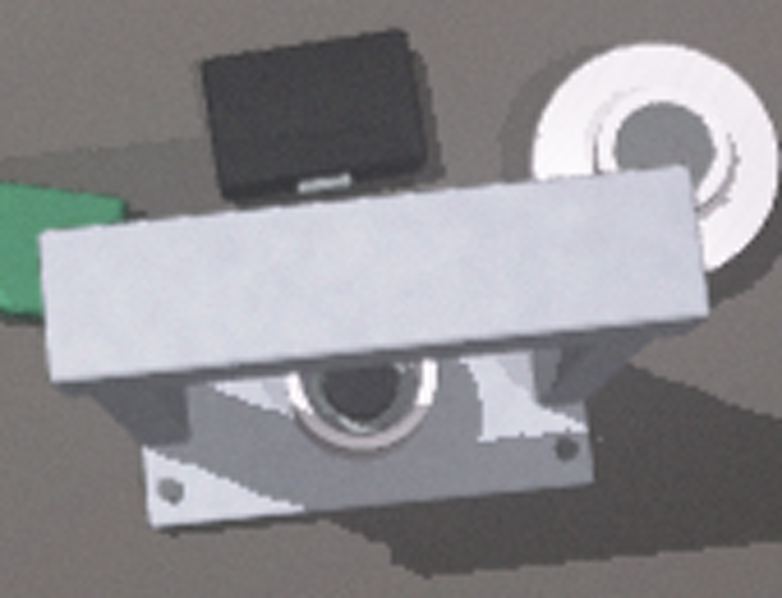

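View pics/b_hold.png

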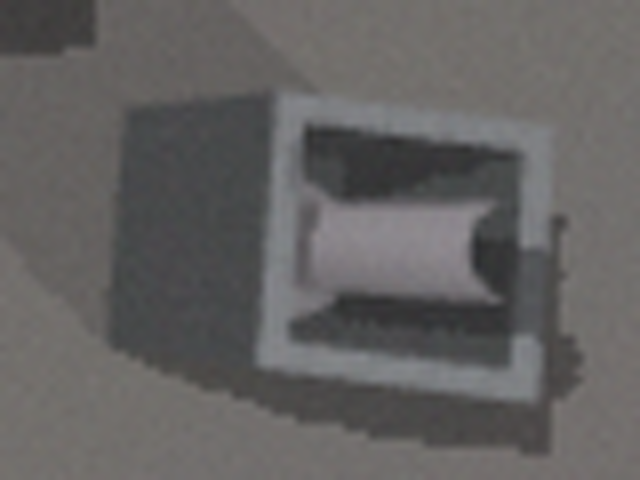

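Run:
```python
from h import *
s,p=shot('top','c_top.png'); c=cam(s,p)
def f(l,u,v,z): 
    P=atz(c,u,v,z); print(l,P.round(1)); return P
for z in (98,105,112): f('pivotcap',117.5,257.5,z)
a=f('tip',127.8,215,96); b=f('base',120.8,251.7,96); print(np.degrees(np.arctan2(*(a-b)[[1,0]])))
C=[f('hold',360+x/8,220+y/8,135) for x,y in [(275,93),(553,128),(545,400),(257,365)]]; print(np.mean(C,0), np.linalg.norm(C[0]-C[1]),np.linalg.norm(C[1]-C[2]),np.degrees(np.arctan2(*(C[0]-C[3])[[1,0]])))
f('cap',421.9,251.2,198)
l=f('deckL',217.6,224.1,20); r=f('deckR',313.7,214.3,20); m=(l+r)/2; n=(r-l)[:2]; print(np.linalg.norm(n)); n=np.array([-n[1],n[0]])/np.linalg.norm(n); print('yaw',np.degrees(np.arctan2(n[1],n[0])),'centre',m[:2]+65*n)
# rim
L=f('rimL',247.6,193.7,85);Rr=f('rimR',280,193.7,85);B=f('rimB',264.3,208.3,85); print((L+Rr)/2,B+[40,0,0])
```

```text
pivotcap [478.3 320.8  98. ]
pivotcap [478.4 318.2 105. ]
pivotcap [478.6 315.5 112. ]
tip [577.6 300.2  96. ]
base [491.5 314.2  96. ]
-9.19161633080619
hold [ 526.4 -310.9  135. ]
hold [ 515.5 -386.2  135. ]
hold [ 441.9 -377.8  135. ]
hold [ 452.4 -300.7  135. ]
[ 484.0429968  -343.92797827  135.        ] 76.08694623295492 74.03050355105569 -7.869869431381895
cap [ 483.8 -340.5  198. ]
deckL [556.9  94.1  20. ]
deckR [ 577.6 -152.    20. ]
246.95491270298578
yaw 4.807442743702466 centre [631.98998298 -23.51211271]
rimL [624.8  14.5  85. ]
rimR [623.2 -63.4  85. ]
rimB [588.7 -24.9  85. ]
[624.01140584 -24.48986104  85.        ] [628.70637697 -24.94606953  85.        ]
```

```bash
cat >> h.py <<'E'
def plan(xyz,a=None,tcp=True):
    """tool shift (mm) and turn (deg) to reach TCP xyz with jaw axis heading a (deg, from above)"""
    s=robot.sense(); Rm=R.from_rotvec(s['orientation']).as_matrix(); t=np.array(s['tool_pos'])
    ac=np.degrees(np.arctan2(Rm[1,2],Rm[0,2])); 
    d=Rm.T@(np.array(xyz,float)-t)
    print('clock',round(float(s['clock']),2),'tcp',t.round(1),'a',ac.round(1),'tilt',np.degrees(np.arccos(-Rm[2,0])).round(2),'gap',round(float(s['finger_gap']),1),'F',np.round(s['contact_force'],1))
    print(' shift',d.round(1),'turn',None if a is None else round(ac-a,1),'rows>=',np.ceil(np.linalg.norm(d)/41.7))
E
python3 -c "
from h import *
plan([549.5,305,190],80.8)"
```

```text
clock 1.25 tcp [198.8 592.5 231.3] a 71.5 tilt 0.0 gap 85.5 F [ 0.1 -0.4  0.4]
 shift [  41.3 -423.9 -161. ] turn -9.3 rows>= 11.0
```

```bash
python3 -m jog '[[10,-100,-38,-3],[20,-200,-76,-5],[30,-300,-114,-7],[41,-400,-150,-9.3],[41,-424,-161,-9.3],[41,-424,-161,-9.3],[41,-424,-161,-9.3],[41,-424,-161,-9.3],[41,-424,-161,-9.3],[41,-424,-161,-9.3]]' 60 20; python3 -m jog '[[2,0,0,0],[2,0,0,0],[2,0,0,0],[2,0,0,0]]'
python3 - <<'E'
from h import *
plan([549.5,305,190],80.8)
s,p=shot('wrist','d_w.png'); c=cam(s,p)
print(proj(c,[475.5,317,96]),proj(c,[549.5,305,96]),proj(c,[579,300,96]))
E
```

```text
clock: 2.08
tool_pos: [521.2, 327.9, 193.7]
orientation: [-1.089, 1.281, 1.089]
contact_force: [0.8, 1.1, -0.2]
finger_gap: 60.3
clock: 2.42
tool_pos: [519.0, 330.1, 191.8]
orientation: [-1.09, 1.281, 1.09]
contact_force: [0.8, -0.6, 0.6]
finger_gap: 59.9
clock 2.42 tcp [519.  330.1 191.8] a 80.8 tilt 0.01 gap 59.9 F [ 0.8 -0.6  0.6]
 shift [  1.8 -34.1 -19.9] turn -0.0 rows>= 1.0
[231.57609871 134.59440935] [233.82291341 224.39403894] [234.37001927 256.11336459]
```

View pics/d_w.png

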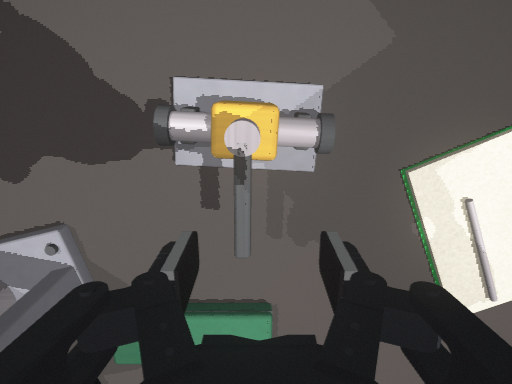

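Run:
```python
from h import *
s,p=shot('wrist','d_w2.png'); c=cam(s,p)
for u,v,z in [(242,155,96),(243,255,96),(242,135,105),(243,225,96)]: print(atz(c,u,v,z).round(1))
g=cv2.cvtColor(p['image'],cv2.COLOR_RGB2BGR)[90:280,150:350]; cv2.imwrite('pics/d_wz.png',cv2.resize(g,None,fx=3,fy=3))
```

```text
[492.4 322.3  96. ]
[579.2 307.8  96. ]
[475.9 325.7 105. ]
[551.3 312.7  96. ]
```

View pics/d_wz.png

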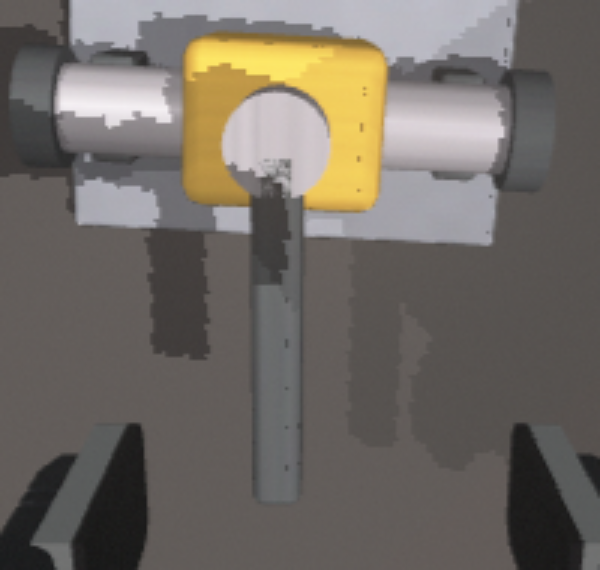

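```bash
python3 -c "
from h import *
plan([549,312.8,67.5],80.8)"
```

```text
clock 2.52 tcp [519.  330.4 192. ] a 80.8 tilt 0.01 gap 60.0 F [-1.   0.8  0. ]
 shift [124.5 -32.4 -12.6] turn 0.0 rows>= 4.0
```

```bash
python3 -m jog '[[2,-32.4,-12.6,0],[40,-32.4,-12.6,0],[80,-32.4,-12.6,0],[112,-32.4,-12.6,0],[124.5,-32.4,-12.6,0],[124.5,-32.4,-12.6,0],[124.5,-32.4,-12.6,0]]' 50 20;  python3 -m jog '[[0,0,0,0],[0,0,0,0],[0,0,0,0],[0,0,0,0],[0,0,0,0],[0,0,0,0]]' 5 30; python3 -c "
from h import *
plan([549,312.8,67.5],80.8)
r=74
for k in range(1,9):
    th=np.radians(6*k); print(k, [0,round(r*(1-np.cos(th)),1),round(r*np.sin(th),1),-6*k])
"
```

```text
clock: 3.1
tool_pos: [549.8, 312.5, 68.0]
orientation: [-1.09, 1.281, 1.09]
contact_force: [-0.5, -0.2, 0.2]
finger_gap: 50.0
clock: 3.6
tool_pos: [550.6, 312.2, 68.9]
orientation: [-1.09, 1.279, 1.088]
contact_force: [-1.6, 0.4, 11.0]
finger_gap: 13.4
clock 3.6 tcp [550.6 312.2  68.9] a 80.8 tilt 0.15 gap 13.4 F [-1.6  0.4 11. ]
 shift [1.4 1.7 0.3] turn -0.0 rows>= 1.0
1 [0, np.float64(0.4), np.float64(7.7), -6]
2 [0, np.float64(1.6), np.float64(15.4), -12]
3 [0, np.float64(3.6), np.float64(22.9), -18]
4 [0, np.float64(6.4), np.float64(30.1), -24]
5 [0, np.float64(9.9), np.float64(37.0), -30]
6 [0, np.float64(14.1), np.float64(43.5), -36]
7 [0, np.float64(19.0), np.float64(49.5), -42]
8 [0, np.float64(24.5), np.float64(55.0), -48]
```

```bash
python3 -m jog '[[0,0.4,7.9,-6],[0,1.6,15.7,-12],[0,3.7,23.3,-18],[0,6.5,30.6,-24],[0,10,37.6,-30],[0,14.4,44.2,-36],[0,19.3,50.3,-42],[0,22,53.2,-45],[0,22,53.2,-45],[0,22,53.2,-45]]'; python3 -m jog '[[0,0,0,0],[0,0,0,0],[0,0,0,0],[0,0,0,0]]' 40; python3 -m jog '[[-40,0,0,0],[-80,0,0,0],[-120,0,0,0],[-140,0,0,0],[-140,0,0,0],[-140,0,0,0]]'
python3 - <<'E'
from h import *
plan([549,312.8,67.5],80.8)
s,p=shot('wrist','e_w.png'); s,p=shot('top','e_t.png')
E
```

```text
clock: 4.43
tool_pos: [536.9, 367.3, 68.9]
orientation: [-1.655, 0.845, 1.652]
contact_force: [-1.9, -10.3, 14.3]
finger_gap: 13.9
clock: 4.77
tool_pos: [536.7, 368.0, 67.4]
orientation: [-1.652, 0.846, 1.652]
contact_force: [-0.8, 0.5, 0.1]
finger_gap: 40.0
clock: 5.27
tool_pos: [537.0, 368.2, 208.5]
orientation: [-1.653, 0.844, 1.65]
contact_force: [-0.2, -0.8, -0.0]
finger_gap: 40.1
clock 5.27 tcp [537.  368.2 208.5] a 125.7 tilt 0.15 gap 40.1 F [-0.2 -0.8 -0. ]
 shift [141.   23.  -51.9] turn 44.9 rows>= 4.0
```

View pics/e_w.png

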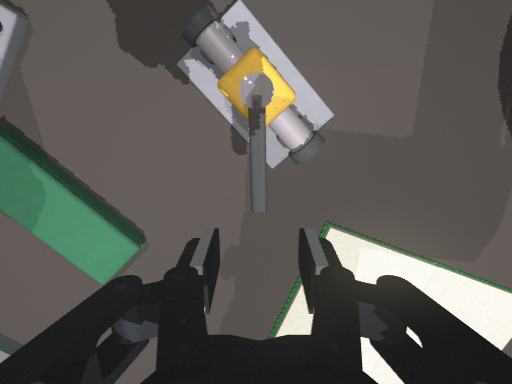

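Run:
```python
from h import *
s,p=shot('wrist','e_w2.png'); c=cam(s,p)
A=atz(c,257.5,120,96);B=atz(c,259,210,96);print(A,B,np.degrees(np.arctan2(*(B-A)[[1,0]])))
P=[atz(c,*q,10) for q in [(240,0),(332,115),(272,168),(180,65)]]
for i,j in [(0,1),(3,2),(1,2),(0,3)]: d=P[j]-P[i]; print(np.degrees(np.arctan2(d[1],d[0])),np.linalg.norm(d))
for n in [(75,-30)]: pass
plan([484,-341,280],90)
```

```text
[495.76935639 337.4442691   96.        ] [557.87179052 383.7014076   96.        ] 36.68066678795895
77.34495869328998 145.41150468561187
77.13293617289975 144.37064909891464
-11.627353393740108 86.19718633388634
-10.924407079206368 85.68816614690878
clock 5.42 tcp [535.9 367.5 205.8] a 125.7 tilt 0.13 gap 40.1 F [-0.5 -0.5 -0.9]
 shift [ -73.3  456.3 -544.7] turn 35.7 rows>= 18.0
```

```bash
python3 -m jog '[[-60,0,-30,0],[-72,40,-60,5],[-72,70,-90,10],[-72,100,-120,15],[-72,132,-157,20],[-72,165,-197,25],[-72,200,-240,30],[-72,234,-279,35],[-72,268,-320,43],[-72,302,-360,43]]' 70 20
python3 -c "
from h import *
plan([484,-341,250],82)"
```

```text
clock: 6.25
tool_pos: [507.5, -14.8, 278.0]
orientation: [-1.108, 1.271, 1.111]
contact_force: [1.0, 0.3, -0.2]
finger_gap: 70.0
clock 6.25 tcp [507.5 -14.8 278. ] a 82.3 tilt 0.12 gap 70.0 F [ 1.   0.3 -0.2]
 shift [  28.   -20.6 -326.4] turn 0.3 rows>= 8.0
```

```bash
python3 -m jog '[[0,-2,-40,0.3],[0,-5,-80,0.3],[0,-8,-120,0.3],[0,-10,-160,0.3],[0,-12,-200,0.3],[0,-15,-240,0.3],[10,-18,-280,0.3],[20,-20.6,-315,0.3],[28,-20.6,-326,0.3],[28,-20.6,-326,0.3]]'
python3 - <<'E'
from h import *
plan([484,-341,250],82)
s,p=shot('wrist','f_w.png'); c=cam(s,p)
for t in ['stick','holder']:
  for d in robot.regions_of(p,t)[:2]: print(t,d['score'],d['bbox'])
print(proj(c,[484,-341,198]))
E
```

```text
clock: 7.08
tool_pos: [486.4, -341.0, 247.9]
orientation: [-1.106, 1.271, 1.113]
contact_force: [-0.6, 0.7, -0.7]
finger_gap: 69.9
clock 7.08 tcp [ 486.4 -341.   247.9] a 82.3 tilt 0.25 gap 69.9 F [-0.6  0.7 -0.7]
 shift [-2.1  2.4 -0.3] turn 0.3 rows>= 1.0
stick 0.74 [237.3, 148.9, 274.0, 197.3]
holder 0.77 [210.9, 121.2, 304.1, 221.4]
[256.82172619 202.95604445]
```

View pics/f_w.png

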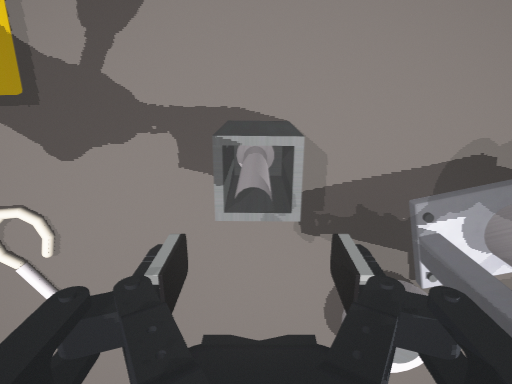

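Run:
```python
from h import *
s,p=shot('wrist','f_w2.png'); c=cam(s,p)
g=cv2.cvtColor(p['image'],cv2.COLOR_RGB2BGR)[110:230,195:320]; cv2.imwrite('pics/f_wz.png',cv2.resize(g,None,fx=4.5,fy=4.5))
P=atz(c,254,200,198); print(P)
H=[atz(c,u,v,135).round(1) for u,v in [(214,138),(303,137),(300,220),(216,220)]]; print(H,np.mean(H,0))
plan([P[0],P[1],148],82)
```

```text
[ 484.20647818 -339.64872743  198.        ]
[array([ 448. , -369.1,  135. ]), array([ 456.9, -295.6,  135. ]), array([ 531.2, -304.9,  135. ]), array([ 521.2, -380.1,  135. ])] [ 489.325 -337.425  135.   ]
clock 7.28 tcp [ 488.1 -337.7  251.1] a 82.5 tilt 0.04 gap 69.7 F [-0.3 -0.1  0.1]
 shift [103.1   3.5  -2.5] turn 0.5 rows>= 3.0
```

View pics/f_wz.png

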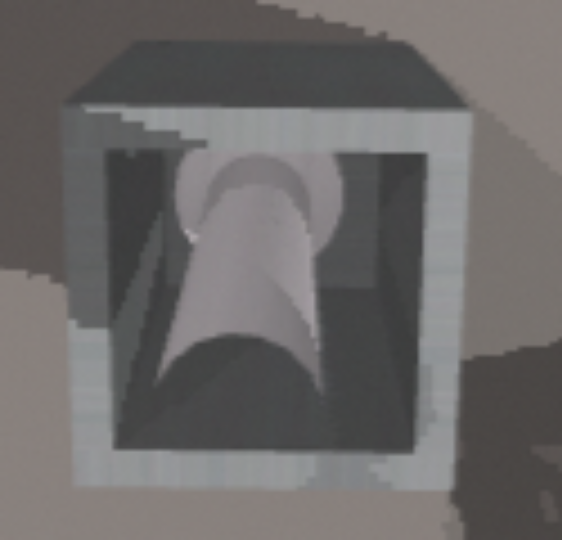

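Run:
```python
from h import *
s,p=shot('wrist','f_w3.png'); c=cam(s,p)
P=atz(c,248.8,202,198); print(P)
H=[atz(c,195+u/4.5,110+v/4.5,135).round(1) for u,v in [(65,103),(470,108),(455,490),(73,487)]]; print(H,np.mean(H,0))
plan([P[0],P[1],148],82)
```

```text
[ 485.64036007 -343.23805303  198.        ]
[array([ 443.8, -372.2,  135. ]), array([ 454.4, -298.2,  135. ]), array([ 530.2, -308.2,  135. ]), array([ 519.5, -384.1,  135. ])] [ 486.975 -340.675  135.   ]
clock 7.33 tcp [ 488.2 -337.7  251.4] a 82.5 tilt 0.01 gap 69.9 F [ 0.4 -0.4  0.6]
 shift [103.4   1.9  -5.9] turn 0.5 rows>= 3.0
```

```bash
python3 -m jog '[[10,1.9,-5.9,0.5],[45,1.9,-5.9,0.5],[80,1.9,-5.9,0.5],[98,1.9,-5.9,0.5],[103,1.9,-5.9,0.5],[103,1.9,-5.9,0.5],[103,1.9,-5.9,0.5]]' 65 40; python3 -m jog '[[0,0,0,0],[0,0,0,0],[0,0,0,0],[0,0,0,0],[0,0,0,0],[0,0,0,0]]' 10 60; python3 -m jog '[[-20,0,0,0],[-60,0,0,0],[-100,0,0,0],[-140,0,0,0],[-150,0,0,0],[-150,0,0,0],[-150,0,0,0]]'
python3 - <<'E'
from h import *
s,p=shot('scene','g_s.png')
plan([400,-250,100],82)
E
```

```text
clock: 7.92
tool_pos: [485.7, -344.8, 149.0]
orientation: [-1.106, 1.272, 1.104]
contact_force: [-0.7, -0.7, 1.0]
finger_gap: 65.1
clock: 8.42
tool_pos: [485.7, -345.1, 149.3]
orientation: [-1.107, 1.272, 1.103]
contact_force: [-1.0, -0.4, 8.3]
finger_gap: 24.9
clock: 9.0
tool_pos: [484.9, -344.4, 297.5]
orientation: [-1.105, 1.272, 1.105]
contact_force: [-0.2, 1.0, -4.6]
finger_gap: 24.6
clock 9.05 tcp [ 484.5 -344.   296.3] a 81.9 tilt 0.14 gap 24.7 F [-0.7  0.4 -3.8]
 shift [196.7  96.5  81. ] turn -0.1 rows>= 6.0
```

View pics/g_s.png

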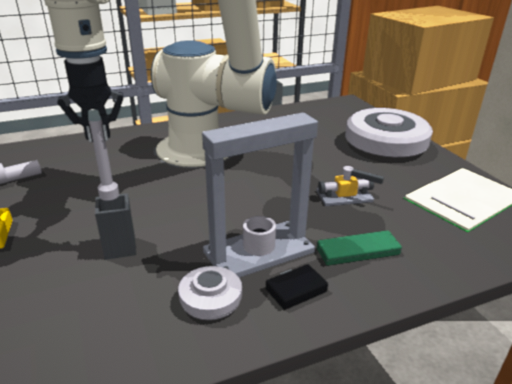

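```bash
python3 -c "
from h import *
plan([425,-180,150],82)"
```

```text
clock 9.05 tcp [ 484.5 -344.   296.3] a 81.9 tilt 0.14 gap 24.7 F [-0.7  0.4 -3.8]
 shift [146.7  81.6 153.9] turn -0.1 rows>= 6.0
```

```bash
python3 -m jog '[[-10,8,15,0],[-12,20,40,0],[-5,38,75,0],[20,56,110,0],[55,72,140,0],[90,81,153,0],[120,81,153,0],[140,81,153,0],[146,81,153,0],[146,81,153,0]]'; python3 -m jog '[[1,0,0,0],[2,0,0,0],[3,0,0,0],[4,0,0,0],[4,0,0,0],[4,0,0,0]]'; python3 -m jog '[[1,0,0,0],[2,0,0,0],[2,0,0,0],[2,0,0,0]]';python3 -m jog '[[1,0,0,0],[2,0,0,0],[2,0,0,0],[2,0,0,0]]'
```

```text
clock: 9.88
tool_pos: [425.0, -180.9, 150.0]
orientation: [-1.101, 1.274, 1.11]
contact_force: [-0.1, 0.3, -3.6]
finger_gap: 24.5
clock: 10.38
tool_pos: [426.6, -181.9, 148.5]
orientation: [-1.105, 1.272, 1.104]
contact_force: [0.5, 0.3, -4.0]
finger_gap: 24.9
clock: 10.72
tool_pos: [426.4, -181.7, 146.1]
orientation: [-1.105, 1.272, 1.105]
contact_force: [0.6, -0.8, -3.6]
finger_gap: 24.8
clock: 11.05
tool_pos: [426.4, -181.7, 144.0]
orientation: [-1.105, 1.272, 1.105]
contact_force: [-1.1, 0.5, -4.1]
finger_gap: 24.7
```

```bash
for i in 1 2 3; do python3 -m jog '[[0.5,0,0,0],[1,0,0,0],[1,0,0,0]]' | grep -E 'tool_pos|force'; done
```

```text
tool_pos: [426.4, -181.7, 143.0]
contact_force: [0.2, 0.7, -3.9]
tool_pos: [426.4, -181.7, 142.0]
contact_force: [0.1, -0.6, -2.8]
tool_pos: [426.6, -181.9, 141.3]
contact_force: [-1.3, 0.3, 1.9]
```

```bash
python3 -m jog '[[0,0,0,0],[0,0,0,0],[0,0,0,0],[0,0,0,0],[0,0,0,0],[0,0,0,0],[0,0,0,0]]' 44 20
python3 - <<'E'
from h import *
s,p=shot('scene','h_s.png');plan([426,-181,141],82)
g=cv2.cvtColor(p['image'],cv2.COLOR_RGB2BGR)[40:300,40:300]; cv2.imwrite('pics/h_sz.png',cv2.resize(g,None,fx=2.2,fy=2.2))
E
```

```text
clock: 12.38
tool_pos: [426.5, -181.8, 141.1]
orientation: [-1.105, 1.272, 1.105]
contact_force: [0.5, -0.2, 1.0]
finger_gap: 43.6
clock 12.43 tcp [ 426.5 -181.8  141.1] a 81.9 tilt 0.0 gap 43.9 F [-0.3 -0.5  0.2]
 shift [0.1 0.6 0.7] turn -0.1 rows>= 1.0
```

View pics/h_sz.png

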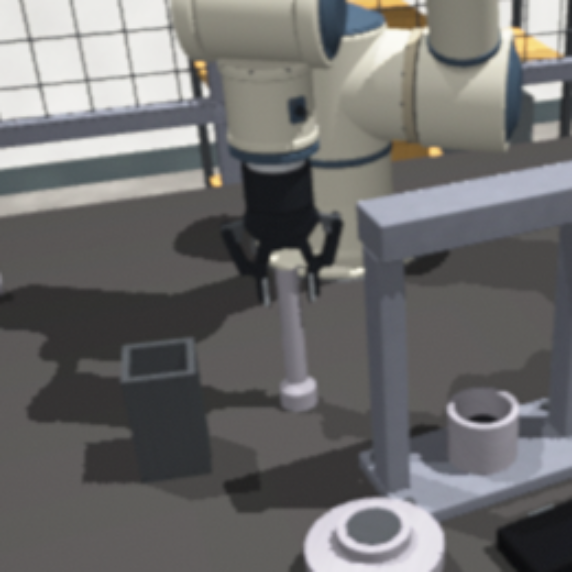

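```bash
python3 -m jog '[[0,0,0,0],[0,0,0,0],[0,0,0,0],[0,0,0,0],[0,0,0,0],[0,0,0,0]]' 10 40;  python3 -m jog '[[-20,0,0,0],[-60,0,0,0],[-100,0,0,0],[-140,0,0,0],[-165,0,0,0],[-165,0,0,0],[-165,0,0,0]]'
python3 -c "
from h import *
plan([550.5,-350,300],82)"
```

```text
clock: 12.93
tool_pos: [426.5, -181.9, 141.2]
orientation: [-1.105, 1.272, 1.105]
contact_force: [-0.3, -0.8, 5.0]
finger_gap: 25.2
clock: 13.52
tool_pos: [426.6, -181.8, 306.6]
orientation: [-1.106, 1.272, 1.104]
contact_force: [-0.7, -0.2, -4.4]
finger_gap: 25.0
clock 13.52 tcp [ 426.6 -181.8  306.6] a 82.0 tilt 0.1 gap 25.0 F [-0.7 -0.2 -4.4]
 shift [   6.9 -146.2 -149.2] turn -0.0 rows>= 6.0
```

```bash
python3 -m jog '[[0,-24,-24,0],[0,-50,-50,0],[0,-77,-77,0],[0,-104,-104,0],[0,-130,-130,0],[6,-144,-147,0],[7,-146,-149,0],[7,-146,-149,0],[7,-146,-149,0]]'
python3 - <<'E'
from h import *
plan([550.5,-350,265],82)
s,p=shot('wrist','i_w.png'); s,p=shot('top','i_t.png');s,p=shot('scene','i_s.png')
E
```

```text
clock: 14.27
tool_pos: [549.3, -348.9, 297.0]
orientation: [-1.102, 1.273, 1.108]
contact_force: [-0.7, 0.1, -3.9]
finger_gap: 25.1
clock 14.27 tcp [ 549.3 -348.9  297. ] a 81.9 tilt 0.22 gap 25.1 F [-0.7  0.1 -3.9]
 shift [32.  -1.4 -1. ] turn -0.1 rows>= 1.0
```

View pics/i_w.png

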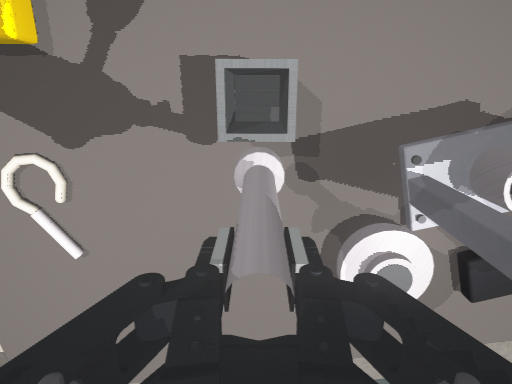

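View pics/i_s.png

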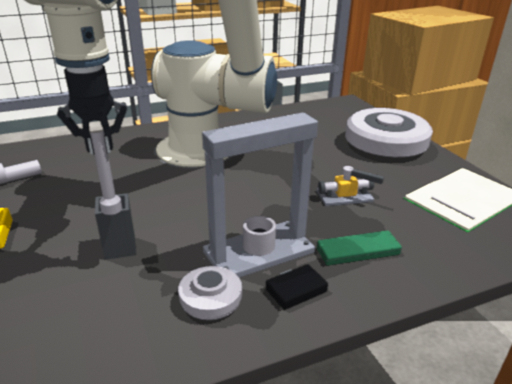

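```bash
python3 -m jog '[[15,-1.4,-1,0],[32,-1.4,-1,0],[32.5,-1.4,-1,0],[32.5,-1.4,-1,0],[32.5,-1.4,-1,0]]' - 20; python3 -m jog '[[0,4,0,0],[-1,14,0,0],[-1.7,24.5,0,0],[-1.2,35,0,0],[-0.5,45,0,0],[1.5,55,0,0],[3.5,65,0,0],[3.5,65,0,0],[3.5,65,0,0]]'
python3 - <<'E'
from h import *
plan([550.5,-350,265],82)
s,p=shot('wrist','j_w.png');s,p=shot('scene','j_s.png')
E
```

```text
clock: 14.83
tool_pos: [551.5, -350.8, 267.7]
orientation: [-1.106, 1.272, 1.104]
contact_force: [-0.2, 0.1, -3.2]
finger_gap: 24.8
clock: 15.58
tool_pos: [486.3, -341.8, 263.6]
orientation: [-1.105, 1.273, 1.104]
contact_force: [0.4, -0.5, -2.4]
finger_gap: 25.1
clock 15.58 tcp [ 486.3 -341.8  263.6] a 81.9 tilt 0.01 gap 25.1 F [ 0.4 -0.5 -2.4]
 shift [ -1.4 -64.7   0.9] turn -0.1 rows>= 2.0
```

View pics/j_w.png

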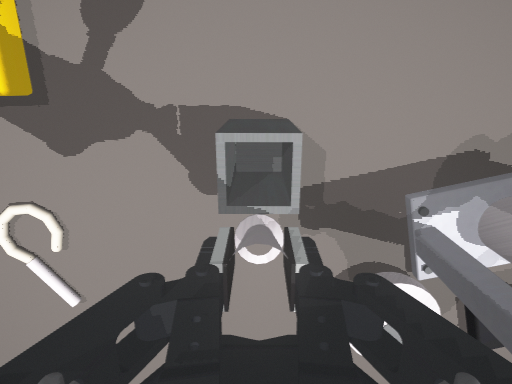

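View pics/j_s.png

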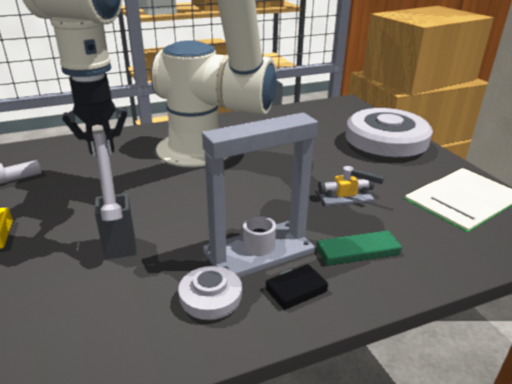

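```bash
python3 -m jog '[[2,7,0,0],[4.5,14,0,0],[7.8,21.8,0,0],[7.8,21.8,0,0],[7.8,21.8,0,0],[7.8,21.8,0,0]]'
python3 - <<'E'
from h import *
plan([550.5,-350,265],82)
s,p=shot('wrist','k_w.png');c=cam(s,p)
d=robot.regions_of(p,'stick');print([(x['score'],x['bbox']) for x in d[:3]])
Rt=R.from_rotvec(s['orientation']).as_matrix();t=np.array(s['tool_pos'])
gx=-18
for th in (24,28,30,32,34,36):
    r=np.radians(th); ax=np.array([-np.cos(r),np.sin(r),0]) # up the stick in tool frame: top to +y
    G=np.array([gx,0,0]); s0=158
    B=G-ax*s0
    nn=np.cross(ax,[0,0,1]); 
    pts=[B+22.5*(np.cos(q)*nn+np.sin(q)*np.array([0,0,1])) for q in np.linspace(0,2*np.pi,40)]
    uv=np.array([proj(c,Rt@q+t) for q in pts]); print(th,uv.min(0).round(1),uv.max(0).round(1))
g=cv2.cvtColor(p['image'],cv2.COLOR_RGB2BGR)[180:340,180:340]; cv2.imwrite('pics/k_wz.png',cv2.resize(g,None,fx=3.5,fy=3.5))
shot('scene','k_s.png')
E
```

```text
clock: 16.18
tool_pos: [465.2, -338.7, 255.2]
orientation: [-1.104, 1.273, 1.105]
contact_force: [1.3, -0.3, -2.2]
finger_gap: 25.0
clock 16.18 tcp [ 465.2 -338.7  255.2] a 81.9 tilt 0.04 gap 25.0 F [ 1.3 -0.3 -2.2]
 shift [ -9.8 -86.1   0.8] turn -0.1 rows>= 3.0
[(0.69, [232.5, 241.2, 282.7, 290.1])]
24 [234.3 216.4] [281.2 263.8]
28 [234.2 227.9] [281.3 276. ]
30 [234.1 233.7] [281.4 282.2]
32 [234.  239.5] [281.5 288.5]
34 [233.8 245.4] [281.6 294.9]
36 [233.7 251.3] [281.7 301.3]
```

View pics/k_wz.png

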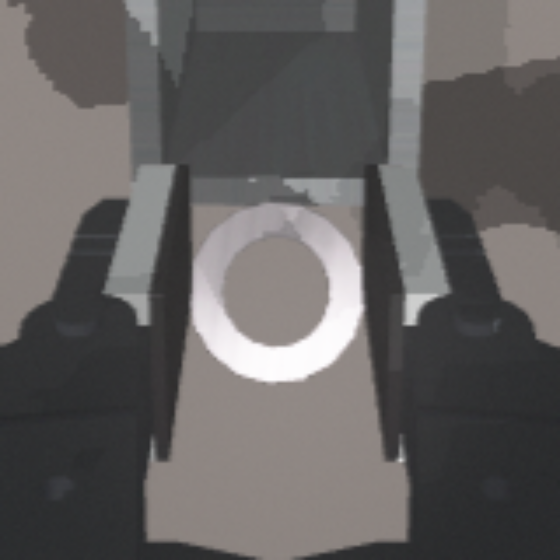

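View pics/k_s.png

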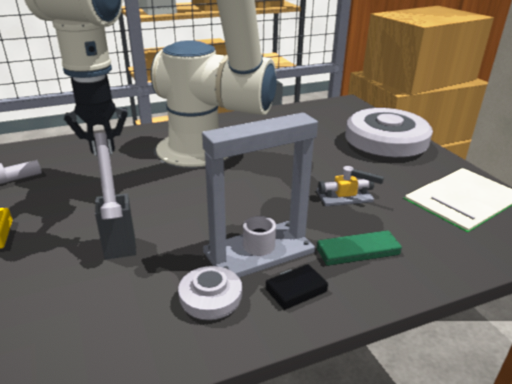

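```bash
python3 -m jog '[[0,0,0,0],[0,0,0,0],[0,0,0,0],[-15,0,0,0],[-40,0,0,0],[-55,0,0,0],[-55,0,0,0]]' 10 120; python3 -c "
from h import *
plan([452,-39,240],94.8)"
```

```text
clock: 16.92
tool_pos: [466.4, -339.6, 313.3]
orientation: [-1.109, 1.272, 1.101]
contact_force: [-0.2, -0.6, -3.0]
finger_gap: 23.4
clock 16.92 tcp [ 466.4 -339.6  313.3] a 82.0 tilt 0.27 gap 23.4 F [-0.2 -0.6 -3. ]
 shift [ 72.3  56.6 295.8] turn -12.8 rows>= 8.0
```

```bash
python3 -m jog '[[0,10,15,-1],[0,20,45,-3],[5,28,80,-5],[15,35,118,-7],[25,42,155,-9],[38,50,192,-11],[50,56,229,-12.8],[62,56.6,263,-12.8],[70,56.6,290,-12.8],[72,56.6,295.8,-12.8]]';  python3 -m jog '[[0,0,0,0],[0,0,0,0],[0,0,0,0]]'
python3 - <<'E'
from h import *
plan([452,-39,240],94.8)
s,p=shot('wrist','l_w.png');c=cam(s,p)
d=robot.regions_of(p,'stick');print([(x['score'],x['bbox']) for x in d[:3]])
print(proj(c,[628,-24.5,85]))
E
```

```text
clock: 17.75
tool_pos: [449.4, -34.3, 236.2]
orientation: [-1.269, 1.169, 1.275]
contact_force: [-0.5, -0.1, -5.0]
finger_gap: 23.7
clock: 18.0
tool_pos: [450.8, -38.7, 238.2]
orientation: [-1.27, 1.169, 1.27]
contact_force: [0.9, -0.6, -3.4]
finger_gap: 24.2
clock 18.0 tcp [450.8 -38.7 238.2] a 94.7 tilt 0.02 gap 24.2 F [ 0.9 -0.6 -3.4]
 shift [-1.8 -1.1 -0.4] turn -0.1 rows>= 1.0
[(0.74, [234.1, 241.8, 282.5, 288.6])]
[257.73715999 317.92937789]
```

View pics/l_w.png

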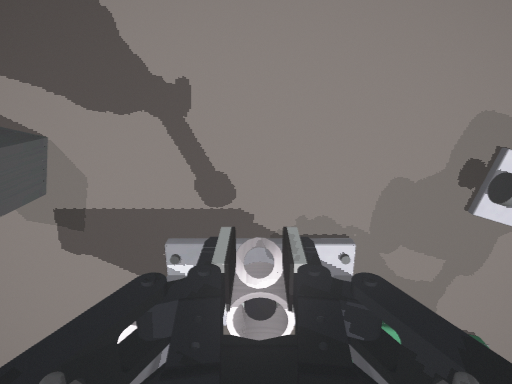

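Run:
```python
from h import *
s,p=shot('wrist','l_w2.png');c=cam(s,p)
g=cv2.cvtColor(p['image'],cv2.COLOR_RGB2BGR)[225:350,195:325]; cv2.imwrite('pics/l_wz.png',cv2.resize(g,None,fx=4.5,fy=4.5,interpolation=cv2.INTER_CUBIC))
for q in [(628,-24.5),(632,-24.5),(628,-28)]:
    o=np.array([proj(c,[q[0]+32*np.cos(a),q[1]+32*np.sin(a),85]) for a in np.linspace(0,6.28,60)]); O=np.array([proj(c,[q[0]+40*np.cos(a),q[1]+40*np.sin(a),85]) for a in np.linspace(0,6.28,60)])
    print(q,'in',((o.min(0)-[195,225])*4.5).round(),((o.max(0)-[195,225])*4.5).round(),'out',((O.min(0)-[195,225])*4.5).round(),((O.max(0)-[195,225])*4.5).round())
print(atz(c,167,238.5,20),atz(c,355,238.5,20))
```

```text
(628, -24.5) in [159. 311.] [409. 518.] out [127. 283.] [440. 542.]
(632, -24.5) in [158. 324.] [407. 530.] out [127. 297.] [438. 555.]
(628, -28) in [145. 310.] [395. 517.] out [114. 282.] [426. 542.]
[ 570.12194099 -146.917383     20.        ] [550.33528359  94.35440569  20.        ]
```

View pics/l_wz.png

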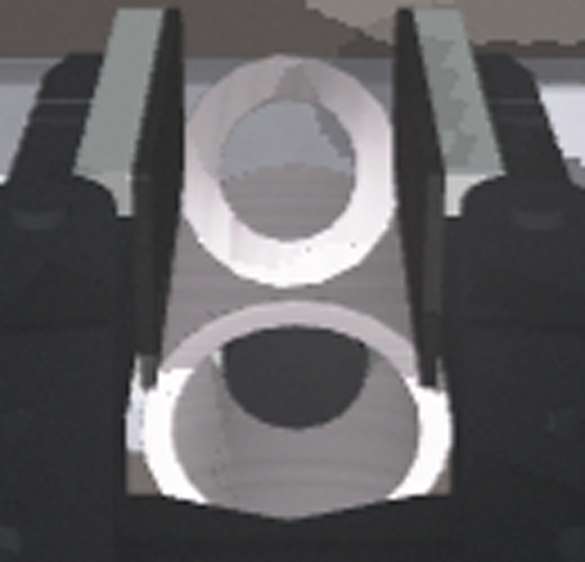

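```bash
python3 -m jog '[[2,-20,1,0],[5,-50,2,0],[8,-75,2,0],[8,-90,2,0],[8,-90,2,0],[8,-90,2,0]]'
python3 - <<'E'
from h import *
plan([631.5-77*np.cos(.0838),-21.5-77*np.sin(.0838),215],94.8)
s,p=shot('wrist','m_w.png');c=cam(s,p)
g=cv2.cvtColor(p['image'],cv2.COLOR_RGB2BGR)[215:365,180:340]; cv2.imwrite('pics/m_wz.png',cv2.resize(g,None,fx=4,fy=4,interpolation=cv2.INTER_CUBIC))
s,p=shot('scene','m_s.png')
g=cv2.cvtColor(p['image'],cv2.COLOR_RGB2BGR)[20:290,150:370]; cv2.imwrite('pics/m_sz.png',cv2.resize(g,None,fx=2.2,fy=2.2,interpolation=cv2.INTER_CUBIC))
E
```

```text
clock: 18.65
tool_pos: [540.6, -29.1, 230.0]
orientation: [-1.269, 1.169, 1.27]
contact_force: [-0.9, 0.2, -3.5]
finger_gap: 23.7
clock 18.65 tcp [540.6 -29.1 230. ] a 94.7 tilt 0.02 gap 23.7 F [-0.9  0.2 -3.5]
 shift [ 15.  -14.2  -0. ] turn -0.1 rows>= 1.0
```

View pics/m_wz.png

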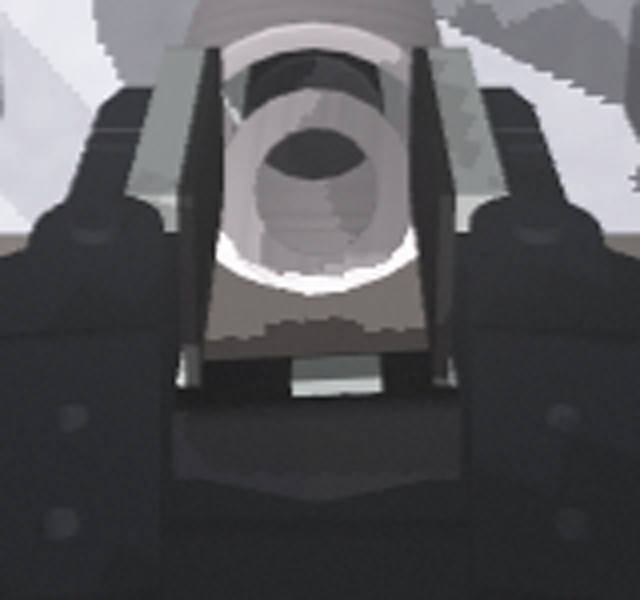

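View pics/m_sz.png

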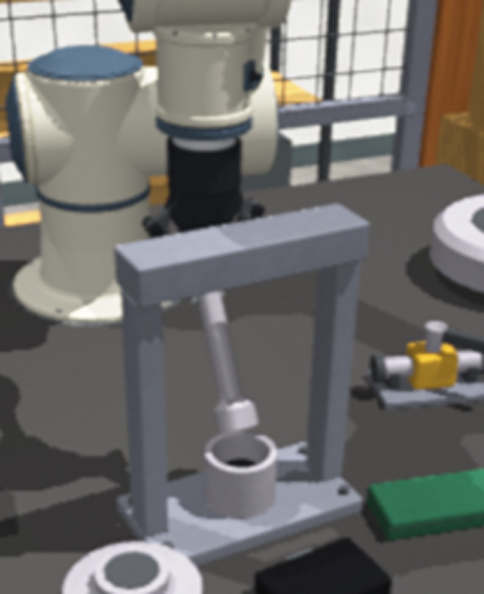

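```bash
python3 -m jog '[[0,-8,0,0],[3,-13.5,0,0],[12,-13.5,0,0],[20,-13.5,0,0],[27,-13.5,0,0],[31,-13.5,0,0],[31,-13.5,0,0],[31,-13.5,0,0]]'
python3 - <<'E'
from h import *
plan([631.5-77*np.cos(.0838),-21.5-77*np.sin(.0838),215],94.8)
s,p=shot('wrist','n_w.png')
g=cv2.cvtColor(p['image'],cv2.COLOR_RGB2BGR)[195:345,180:340]; cv2.imwrite('pics/n_wz.png',cv2.resize(g,None,fx=4,fy=4,interpolation=cv2.INTER_CUBIC))
E
```

```text
clock: 19.42
tool_pos: [553.6, -27.4, 199.0]
orientation: [-1.27, 1.169, 1.271]
contact_force: [-0.3, 0.7, -3.1]
finger_gap: 23.9
clock 19.42 tcp [553.6 -27.4 199. ] a 94.7 tilt 0.04 gap 23.9 F [-0.3  0.7 -3.1]
 shift [-16.   -1.2  -0.7] turn -0.1 rows>= 1.0
```

View pics/n_wz.png

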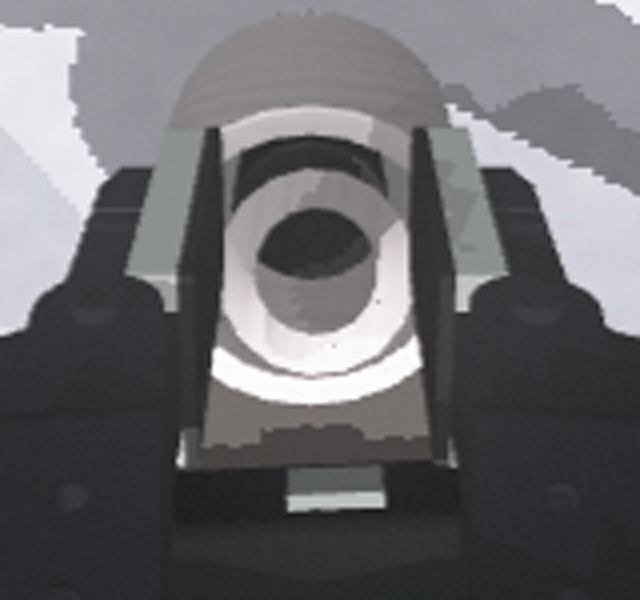

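```bash
python3 -m jog '[[1,1.5,0,0],[2,1.5,0,0],[3,1.5,0,0],[4,1.5,0,0],[4,1.5,0,0],[4,1.5,0,0]]' | grep -E 'clock|pos|force'; for i in 1 2 3 ; do python3 -m jog '[[1,0,0,0],[2,0,0,0],[2,0,0,0]]' | grep -E 'pos|force'; done
```

```text
clock: 19.97
tool_pos: [552.3, -27.5, 195.3]
contact_force: [0.1, 0.6, -4.5]
tool_pos: [552.3, -27.5, 193.1]
contact_force: [-0.0, -0.5, -3.7]
tool_pos: [552.3, -27.5, 191.3]
contact_force: [-1.7, -0.4, 0.9]
tool_pos: [552.3, -27.5, 189.3]
contact_force: [-1.9, -0.0, 4.3]
```

```bash
for i in 1 2 3 4 ; do python3 -m jog '[[1,0,0,0],[1,0,0,0],[1,0,0,0]]' | grep -E 'pos|force'; done
```

```text
tool_pos: [552.3, -27.5, 188.4]
contact_force: [-2.5, 0.0, 4.0]
tool_pos: [552.3, -27.6, 187.4]
contact_force: [-1.9, 0.2, 6.1]
tool_pos: [552.3, -27.5, 186.4]
contact_force: [-3.6, -0.7, 5.3]
tool_pos: [552.3, -27.5, 185.5]
contact_force: [-3.7, 0.1, 7.8]
```

```bash
python3 -m jog '[[1,0,0,0],[1,0,0,0],[1,0,0,0]]' | grep -E 'pos|force'
python3 - <<'E'
from h import *
s,p=shot('wrist','o_w.png')
for i in range(4): print(robot.sense()['contact_force'].round(1) if hasattr(robot.sense()['contact_force'],'round') else robot.sense()['contact_force']); robot.snapshot('top')
d=robot.regions_of(p,'stick');print([(x['score'],x['bbox']) for x in d[:3]])
g=cv2.cvtColor(p['image'],cv2.COLOR_RGB2BGR)[195:345,180:340]; cv2.imwrite('pics/o_wz.png',cv2.resize(g,None,fx=4,fy=4,interpolation=cv2.INTER_CUBIC))
E
```

```text
tool_pos: [552.3, -27.5, 184.5]
contact_force: [-4.7, 0.7, 8.2]
[-3.4 -0.4  8.1]
[-4.4 -0.5  8.5]
[-3.7 -0.   7.7]
[-4.2  1.4  8.8]Traceback (most recent call last):
  File "<stdin>", line 4, in <module>
ValueError: only the last four pictures can be asked about
```

```bash
for i in 1 2; do python3 -m jog '[[1,0,0,0],[1,0,0,0],[1,0,0,0]]' | grep -E 'pos|force'; done
python3 - <<'E'
from h import *
s,p=shot('wrist','o_w.png')
d=robot.regions_of(p,'stick');print([(x['score'],x['bbox']) for x in d[:3]])
g=cv2.cvtColor(p['image'],cv2.COLOR_RGB2BGR)[195:345,180:340]; cv2.imwrite('pics/o_wz.png',cv2.resize(g,None,fx=4,fy=4,interpolation=cv2.INTER_CUBIC))
print([np.round(robot.sense()['contact_force'],1)])
E
```

```text
tool_pos: [552.3, -27.5, 183.6]
contact_force: [-4.3, -0.6, 9.5]
tool_pos: [552.3, -27.6, 183.2]
contact_force: [-8.7, 0.3, 19.7]
[(0.69, [234.7, 239.8, 281.1, 288.9])]
[array([-9.9,  0. , 18.6])]
```

View pics/o_wz.png

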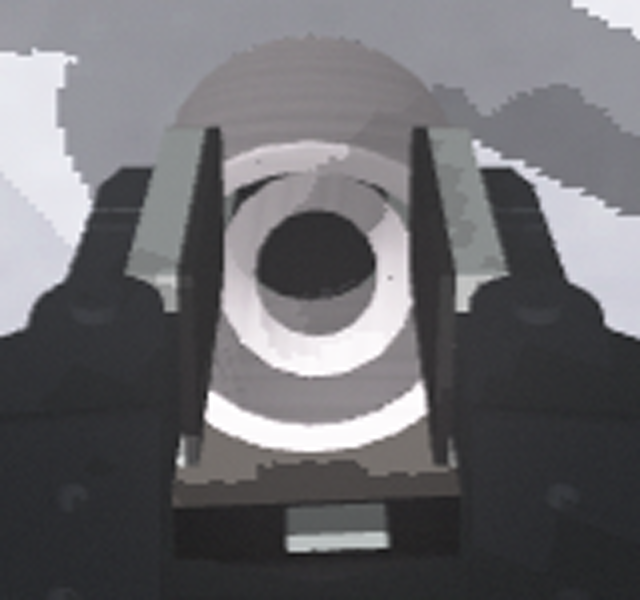

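```bash
python3 -m jog '[[-0.3,0,0,0],[-0.3,0,0,0],[-0.3,0,0,0],[-0.3,0,0,0],[-0.3,0,0,0],[-0.3,0,0,0],[-0.3,0,0,0],[-0.3,0,0,0],[-0.3,0,0,0],[-0.3,0,0,0]]'|grep -E 'clo|pos|force'; for i in 1 2 3 4; do python3 -m jog '[[0,0,0,0],[0,0,0,0],[0,0,0,0],[0,0,0,0],[0,0,0,0],[0,0,0,0],[0,0,0,0],[0,0,0,0],[0,0,0,0],[0,0,0,0]]' |grep -E 'clo|pos|force'; done
```

```text
clock: 23.65
tool_pos: [552.3, -27.5, 183.3]
contact_force: [-7.7, 0.4, 15.9]
clock: 24.48
tool_pos: [552.3, -27.6, 183.3]
contact_force: [-7.7, 0.2, 15.8]
clock: 25.32
tool_pos: [552.3, -27.6, 183.3]
contact_force: [-7.9, -1.2, 15.9]
clock: 26.15
tool_pos: [552.3, -27.6, 183.3]
contact_force: [-8.7, -0.0, 16.9]
clock: 26.98
tool_pos: [552.3, -27.6, 183.3]
contact_force: [-8.2, 0.1, 16.5]
```

```bash
python3 -m jog '[[-3,0,0,0],[-8,0,0,0],[-15,0,0,0],[-25,0,0,0],[-38,0,0,0],[-46,0,0,0],[-46,20,0,0],[-48,55,0,0],[-60,85,0,0],[-70,105,0,0]]'; python3 -c "
from h import *
plan([324.6,-318.3,290],82)"
```

```text
clock: 27.82
tool_pos: [444.7, -36.0, 252.7]
orientation: [-1.269, 1.17, 1.272]
contact_force: [0.8, 0.0, -2.9]
finger_gap: 23.6
clock 27.82 tcp [444.7 -36.  252.7] a 94.8 tilt 0.13 gap 23.6 F [ 0.8  0.  -2.9]
 shift [ -37.1  143.2 -271.3] turn 12.8 rows>= 8.0
```

```bash
python3 -m jog '[[-10,18,-25,1],[-20,36,-60,3],[-30,54,-95,5],[-37,72,-130,7],[-37,90,-165,9],[-37,108,-200,11],[-37,126,-232,12.8],[-37,140,-260,12.8],[-37,143,-271,12.8],[-37,143,-271,12.8]]'; python3 -m jog '[[0,0,0,0],[0,0,0,0]]'
python3 - <<'E'
from h import *
plan([324.6,-318.3,213],82)
s,p=shot('wrist','q_w.png')
s,p=shot('scene','q_s.png')
E
```

```text
clock: 28.65
tool_pos: [326.9, -320.7, 289.9]
orientation: [-1.104, 1.274, 1.102]
contact_force: [0.3, 0.3, -3.3]
finger_gap: 23.9
clock: 28.82
tool_pos: [327.7, -317.3, 289.7]
orientation: [-1.105, 1.272, 1.106]
contact_force: [-0.4, -0.4, -3.7]
finger_gap: 24.0
clock 28.82 tcp [ 327.7 -317.3  289.7] a 82.0 tilt 0.03 gap 24.0 F [-0.4 -0.4 -3.7]
 shift [76.7  3.  -1.4] turn -0.0 rows>= 2.0
```

View pics/q_w.png

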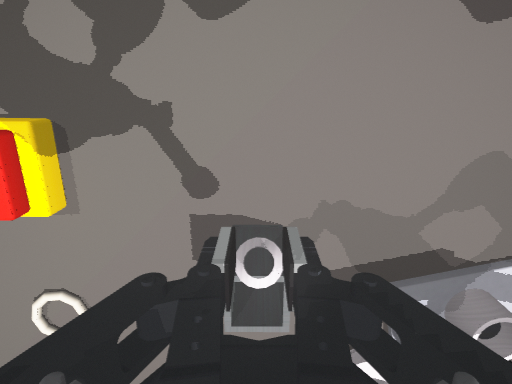

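View pics/q_s.png

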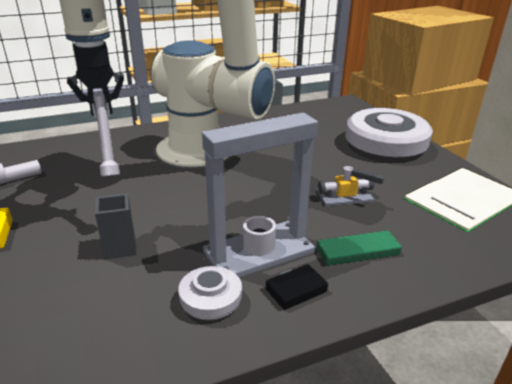

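```bash
python3 -m jog '[[25,3,-1.4,0],[55,3,-1.4,0],[72,3,-1.4,0],[76.7,3,-1.4,0],[76.7,3,-1.4,0],[76.7,3,-1.4,0]]' - 20; python3 -m jog '[[0,-10,0,0],[0,-21,0,0],[-7,-30,0,0],[-13.9,-40,0,0],[-19.5,-50,0,0],[-24.5,-60,0,0],[-28.5,-70,0,0],[-32,-80.7,0,0],[-32,-80.7,0,0],[-32,-80.7,0,0]]'
python3 - <<'E'
from h import *
plan([324.6,-318.3,213],82)
s,p=shot('wrist','r_w.png'); c=cam(s,p)
d=robot.regions_of(p,'stick');print([(x['score'],x['bbox']) for x in d[:3]])
Rt=R.from_rotvec(s['orientation']).as_matrix();t=np.array(s['tool_pos'])
for th in (0,4,8,12,16,20):
    r=np.radians(th); ax=np.array([-np.cos(r),np.sin(r),0]); B=np.array([-18,0,0])-ax*158; nn=np.cross(ax,[0,0,1])
    uv=np.array([proj(c,Rt@q+t) for q in [B+22.5*(np.cos(q)*nn+np.sin(q)*np.array([0,0,1])) for q in np.linspace(0,6.28,40)]]); print(th,uv.min(0).round(1),uv.max(0).round(1))
s,p=shot('scene','r_s.png')
E
```

```text
clock: 29.42
tool_pos: [325.0, -319.1, 213.7]
orientation: [-1.106, 1.272, 1.105]
contact_force: [-0.2, -0.3, -3.8]
finger_gap: 24.4
clock: 30.25
tool_pos: [405.3, -330.5, 245.2]
orientation: [-1.107, 1.272, 1.105]
contact_force: [-0.0, -0.1, -3.0]
finger_gap: 23.7
clock 30.25 tcp [ 405.3 -330.5  245.2] a 82.0 tilt 0.07 gap 23.7 F [-0.  -0.1 -3. ]
 shift [32.1 81.7  0.9] turn -0.0 rows>= 3.0
[(0.55, [227.9, 170.3, 291.2, 277.7])]
0 [233.9 147.8] [281.6 194.1]
4 [234.1 159.4] [281.4 205.5]
8 [234.3 170.8] [281.2 216.9]
12 [234.4 182.2] [281.1 228.4]
16 [234.4 193.5] [281.1 240.1]
20 [234.4 204.9] [281.1 251.9]
```

View pics/r_w.png

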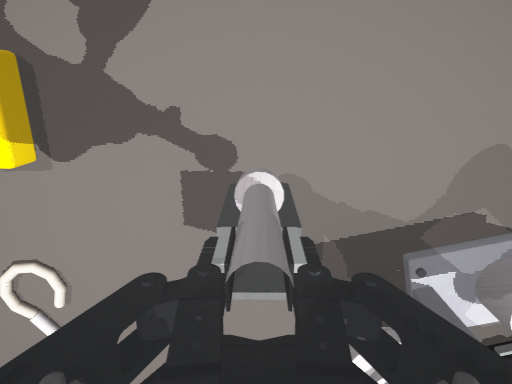

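View pics/r_s.png

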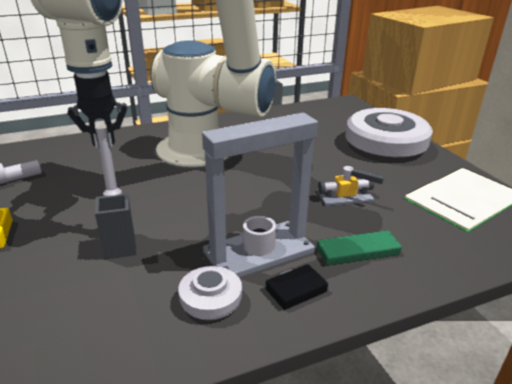

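```bash
python3 -m jog '[[-1.5,-7,0,0],[-3,-14,0,0],[-4.5,-21.5,0,0],[-4.5,-21.5,0,0],[-4.5,-21.5,0,0],[-4.5,-21.5,0,0]]'
python3 - <<'E'
from h import *
plan([400,-180,300],82)
s,p=shot('wrist','t_w.png')
d=robot.regions_of(p,'stick');print([(x['score'],x['bbox']) for x in d[:3]])
E
```

```text
clock: 30.9
tool_pos: [425.8, -333.4, 249.4]
orientation: [-1.105, 1.272, 1.105]
contact_force: [-1.0, 1.2, -4.5]
finger_gap: 24.0
clock 30.9 tcp [ 425.8 -333.4  249.4] a 82.0 tilt 0.02 gap 24.0 F [-1.   1.2 -4.5]
 shift [-50.6  47.  148.3] turn -0.0 rows>= 4.0
[(0.6, [227.4, 146.2, 291.0, 286.2])]
```

View pics/t_w.png

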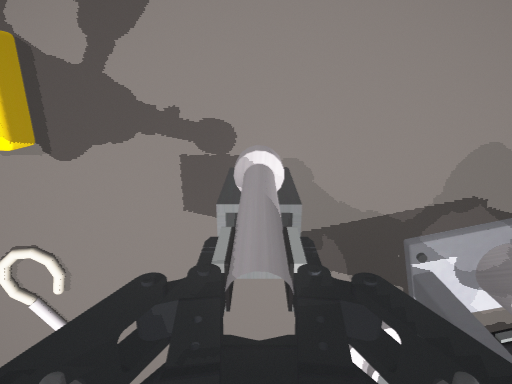

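```bash
python3 -m jog '[[0,20,10,0],[0,40,40,0],[0,46,75,0],[10,46,110,0],[30,46,135,0],[60,46,147,0],[80,46,147,0],[96,46,147,0],[101,46,147,0],[101,46,147,0]]' - 40; python3 -m jog '[[1,0,0,0],[2,0,0,0],[2,0,0,0],[2,0,0,0]]'
```

```text
clock: 31.83
tool_pos: [400.2, -181.2, 147.7]
orientation: [-1.104, 1.273, 1.106]
contact_force: [0.3, 0.1, -3.9]
finger_gap: 23.6
clock: 32.17
tool_pos: [401.0, -181.7, 147.1]
orientation: [-1.106, 1.272, 1.104]
contact_force: [-0.3, -0.3, -3.9]
finger_gap: 23.8
```

```bash
python3 -m jog '[[1,0,0,0],[2,0,0,0],[3,0,0,0],[4,0,0,0],[4,0,0,0],[4,0,0,0]]' - 20|grep -E 'pos|force'; for i in 1 2 3; do python3 -m jog '[[0.5,0,0,0],[1,0,0,0],[1,0,0,0],[1,0,0,0]]' | grep -E 'tool_pos|force'; done
```

```text
tool_pos: [400.8, -181.5, 142.6]
contact_force: [-0.9, 1.1, 3.0]
tool_pos: [401.2, -181.7, 142.5]
contact_force: [-4.0, 3.2, 28.4]
tool_pos: [401.7, -181.9, 142.4]
contact_force: [-7.2, 6.0, 51.9]
tool_pos: [402.3, -182.2, 142.3]
contact_force: [-9.1, 7.5, 76.0]
```

```bash
python3 -m jog '[[-1,0,0,0],[-2,0,0,0],[-2.5,0,0,0],[-2.5,0,0,0],[-2.5,0,0,0]]'
python3 - <<'E'
from h import *
s,p=shot('scene','u_s.png'); g=cv2.cvtColor(p['image'],cv2.COLOR_RGB2BGR)[40:300,40:300]; cv2.imwrite('pics/u_sz.png',cv2.resize(g,None,fx=2.2,fy=2.2))
s,p=shot('wrist','u_w.png')
E
```

```text
clock: 34.08
tool_pos: [401.0, -181.6, 142.5]
orientation: [-1.106, 1.272, 1.104]
contact_force: [-1.9, 1.4, 15.2]
finger_gap: 23.7
```

View pics/u_sz.png

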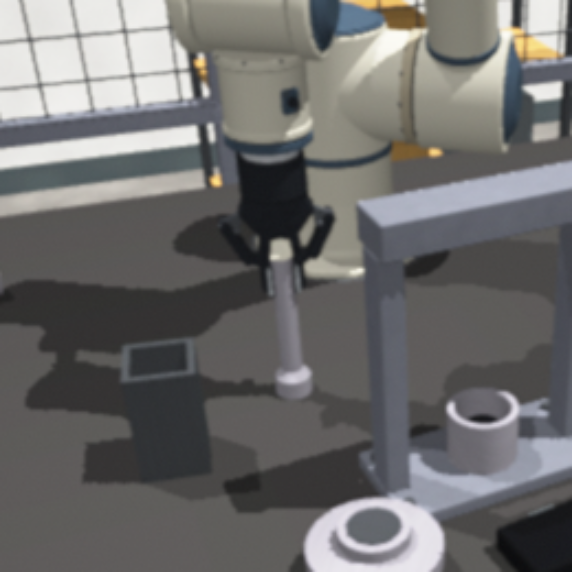

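View pics/u_w.png

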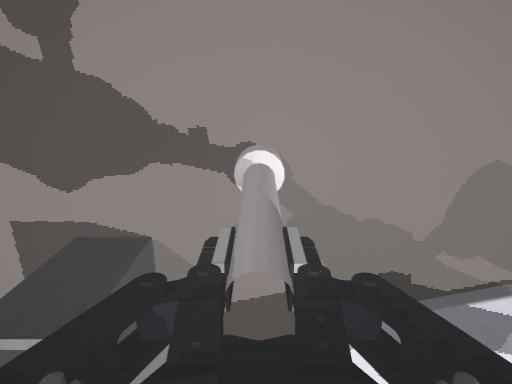

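```bash
python3 -m jog '[[-0.5,0,0,0],[-0.5,0,0,0],[-0.5,0,0,0]]'; python3 -m jog '[[0,0,0,0],[0,0,0,0],[0,0,0,0],[0,0,0,0],[0,0,0,0],[0,0,0,0]]' 60; python3 -m jog '[[-8,0,0,0],[-20,0,0,0],[-40,0,0,0],[-70,0,0,0],[-105,0,0,0],[-140,0,0,0],[-140,0,0,0],[-140,0,0,0]]'
python3 - <<'E'
from h import *
s,p=shot('scene','v_s.png'); g=cv2.cvtColor(p['image'],cv2.COLOR_RGB2BGR)[40:300,40:400]; cv2.imwrite('pics/v_sz.png',cv2.resize(g,None,fx=2.2,fy=2.2))
s,p=shot('wrist','v_w.png')
s,p=shot('top','v_t.png'); c=cam(s,p)
for t,z in [('impeller',66),('gauge_case',28),('mic_case',30)]:
    d=robot.regions_of(p,t)[0]; v,u=np.nonzero(d['region']); print(t,atz(c,u.mean(),v.mean(),z).round(1))
E
```

```text
clock: 34.43
tool_pos: [400.8, -181.5, 142.5]
orientation: [-1.105, 1.272, 1.105]
contact_force: [-2.1, 1.7, 6.5]
finger_gap: 23.7
clock: 34.93
tool_pos: [400.7, -181.4, 142.4]
orientation: [-1.105, 1.272, 1.105]
contact_force: [0.1, -0.1, 0.2]
finger_gap: 60.4
clock: 35.6
tool_pos: [401.4, -181.8, 284.6]
orientation: [-1.108, 1.271, 1.101]
contact_force: [0.1, -0.5, 0.4]
finger_gap: 59.8
impeller [ 761.8 -193.7   66. ]
gauge_case [724.1 223.9  28. ]Traceback (most recent call last):
  File "<stdin>", line 6, in <module>
IndexError: list index out of range
```

View pics/v_sz.png

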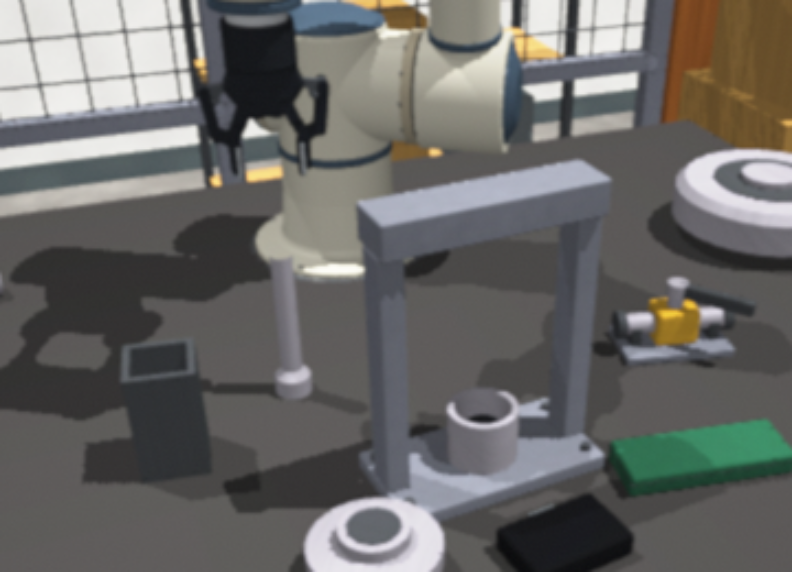

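View pics/v_w.png

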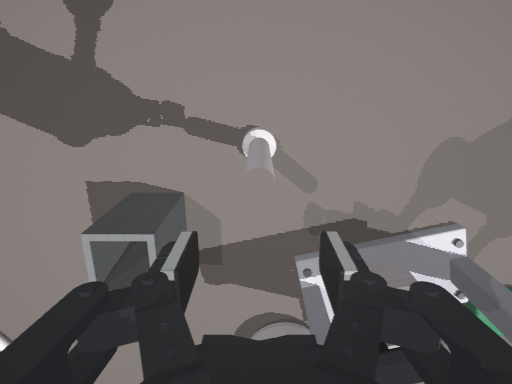

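View pics/v_t.png

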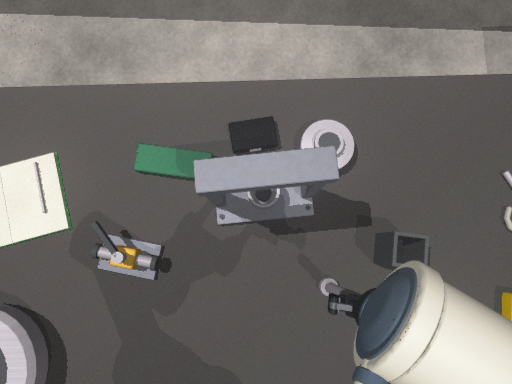

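```bash
python3 -m jog '[[0,0,0,0],[0,0,0,0],[0,0,0,0]]'; python3 -c "
from cell import robot
print(robot.hand_in())"
```

```text
clock: 36.15
tool_pos: [400.6, -181.3, 282.2]
orientation: [-1.105, 1.273, 1.106]
contact_force: [-0.6, 0.5, -0.9]
finger_gap: 60.1
the job is handed in; nothing more can be done
None
```

I did every step of the job in order and handed it in at about 36 s of the allowed 72 s. It reported no verdict.

**What I did**
- **Valve:** I gripped the lever, turned it 45° and let it go. The wrist picture put it at about 46–48° from shut, within the 37–53° that counts.
- **First stand:** I lifted the stick out of the holder, stood it on the bench and released it.
- **Tilt:** The moves keep the tool pointing straight down, so I could not tilt the gripper. Instead I took the stick again and tilted it in the grip, to about 32.5°, by pivoting its foot against the holder's edge. The new grip was at the same height on the shaft (about 158 mm above the foot), not lower as the task says.
- **Button:** I pressed the foot onto the button until the force rose sharply at its stop, with a peak of about 23 N. I held it there for a little over 4 s at about 20 N, below the 40 N limit, then lifted off.
- **Finish:** I turned the stick upright against the holder's other side and stood it on the bench near (401, −182), well clear of the stand. Then I released it and backed off.

**Last checks**
- The pictures show the stick upright and the lever half open.
- The impeller and gauge case are within about 2 mm of their first measured positions. The network missed the mic case in the last picture, but by eye it sits at the same pixels as at the start.
- Contact force after release was about zero.
- I did not separately measure that the button came back up; nothing is touching it.

**What went wrong**
- When I last set the stick down, I pressed it onto the bench with up to about 80 N for a moment, because I kept lowering after contact. This stayed below the 120 N wrist limit and I backed it off.
- The first overhead reading put the lever about 8 mm off the wrist camera's reading. I used the wrist camera's.

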